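# Close the kit tin with its nested lids, then lift the outer lid off alone

## Task

The nested pair of lids on the left-hand bench belongs on the open kit tin on the right-hand bench: the inner lid is a dish with three loose end caps in it, and the outer lid keeps them in while it is carried. Take the pair by the inner lid's upright side walls, keep it level with the outer lid on, lower it gently into the tin's mouth until its flange sits fully home all round and let go; then take the outer lid alone by its handle bar and lift it straight up so that the caps can be reached, leaving the inner lid seated and its caps in place. Finish while still holding the outer lid, level and still, about 10 cm above the inner lid; do not push the open tin out of place, and leave the shut tin and the other things on the benches alone.

Things in the scene. Friction and masses are not known exactly. Their poses are not given: they have to be found in the camera images.
- kit_tin: the open kit tin: plain sheet-metal box, 140 (its x) x 80 (its y) x 70 mm tall, 1.2 kg, standing loose; paper card on its -x end, two brackets lie inside, below 45 mm. Origin: middle of the underside, z up. The lids fit it either way round (turned by pi)
- tin_mouth (a point): centre of the open tin's oblong mouth, 120 (tin's x) x 60 mm (y), level with the flat ring, 10 mm wide, round it that forms the tin's top, 70 mm above its underside. The inner lid's flange rests on this ring
- inner_lid: the inner lid: sheet-metal dish, 220 g. Origin: middle of its underside, on which it stands; x along its length, z up. Plug, z 0 to 14 mm: outside slopes from 106 x 46 mm to 117 x 57 mm (1.5 mm play in the mouth on each side). Fully home, its origin is on the tin's axis 56 mm above the tin's underside, x along the tin's x. Two partitions inside make three compartments, floor 3 mm up
- inner_flange (a point): centre of the inner lid's flange at its underside, 14 mm above its origin; the flange is 3 mm thick, 134 (x) x 74 mm (y), and lies on the tin's ring when fully home
- inner_wall (a point): centre of the inner lid's upright wall, 27 mm above its origin. The wall reaches from 17 (top of the flange) to 37 mm above the origin, outside 122 (x) x 62 mm (y), 4 mm thick: the place to carry the pair, gripped across the 62 mm with the fingertips a few mm above the flange
- outer_lid: the outer lid: flat cover, 110 g, lying loose on the inner lid's wall. Plate 130 (x) x 58 (y) x 3 mm, narrower than the wall, so a grip on the wall does not hold it; a lip under it, 6 mm deep, fits inside the wall with 2 mm play all round; ends turned down outside the wall. Origin: middle of the plate's underside, 37 mm above the inner lid's origin when on; x along its length, z up
- outer_handle (a point): middle of the outer lid's dark round handle bar, on its axis, 18.5 mm above the outer lid's origin. The bar runs along the lid's x, 9.6 mm thick, 48 mm of it straight, its top 23 mm above the origin, 10 mm of gap between bar and plate
- cap_a: black square tube end cap, 30 x 30 x 19 mm, 12 g, lying loose in the -x compartment of the inner lid's dish, hidden under the outer lid at the start. Origin in the middle of its underside
- cap_b: black square tube end cap, 30 x 30 x 19 mm, 12 g, lying loose in the middle compartment of the inner lid's dish, hidden under the outer lid at the start. Origin in the middle of its underside
- cap_c: black square tube end cap, 30 x 30 x 19 mm, 12 g, lying loose in the +x compartment of the inner lid's dish, hidden under the outer lid at the start. Origin in the middle of its underside
- shut_tin: the finished kit tin, shut with both its lids on: the same sheet-metal tin, 140 x 80 mm, 113 mm tall to the top of its handle bar. A bystander: leave it alone. It may have changed places with the open tin
- bolt_1: plain hex bolt 61 mm tall, standing on its head (19 mm). Bystander. Origin on the bench under it
- bolt_2: a second hex bolt like bolt_1. Bystander
- tape: roll of tape lying flat, 84 mm across, 19 mm tall. Bystander. Origin in the middle of its underside
- paint_pen: paint pen 120 mm long, 11 mm thick, lying on the bench. Bystander. Origin in the middle of its underside

How it is judged:
On the way, in this order (a step that is already met when the one before it is completed fails the run):
1. the inner lid is fully home on the open tin with the outer lid still on it, and is let go (z of inner_lid in the frame of kit_tin between 0.053 and 0.059 m and horizontal distance between inner_lid and kit_tin below 0.006 m and angle between the x axis of inner_lid and the x axis of kit_tin, either way round below 0.08 rad and angle between inner_lid's own z axis and vertical below 0.05 rad and z of each of cap_a, cap_b, cap_c in the frame of inner_lid below 0.012 m and distance between each of cap_a, cap_b, cap_c and inner_lid below 0.058 m and z of outer_lid in the frame of inner_lid below 0.04 m and distance between outer_lid and inner_lid below 0.045 m and contact force between the fingers and inner_lid below 0.3 N), for 0.2 s.
2. the outer lid alone is lifted clear, the inner lid staying home (z of inner_lid in the frame of kit_tin between 0.053 and 0.059 m and horizontal distance between inner_lid and kit_tin below 0.006 m and angle between the x axis of inner_lid and the x axis of kit_tin, either way round below 0.08 rad and angle between inner_lid's own z axis and vertical below 0.05 rad and z of outer_lid in the frame of kit_tin above 0.133 m and contact force between the fingers and outer_lid above 0.5 N), for 0.1 s.
At the end, for the whole second after the job is handed in: the fingers hold the outer lid, still, level within 0.25 rad, 70 mm or more above where it lay and within 100 mm sideways of the tin; the untouched inner lid is fully home (3 mm in height, 6 mm sideways, 0.08 rad), all three caps in its dish; the tin upright, moved under 30 mm (z of inner_lid in the frame of kit_tin between 0.053 and 0.059 m and horizontal distance between inner_lid and kit_tin below 0.006 m and angle between the x axis of inner_lid and the x axis of kit_tin, either way round below 0.08 rad and angle between inner_lid's own z axis and vertical below 0.05 rad and z of each of cap_a, cap_b, cap_c in the frame of inner_lid below 0.012 m and distance between each of cap_a, cap_b, cap_c and inner_lid below 0.058 m and distance of kit_tin from where it was at the start of the episode below 0.03 m and angle between kit_tin's own z axis and vertical below 0.08 rad and z of outer_lid in the frame of kit_tin above 0.163 m and horizontal distance between outer_lid and kit_tin below 0.1 m and angle between outer_lid's own z axis and vertical below 0.25 rad and linear speed of outer_lid below 0.03 m/s and contact force between the fingers and outer_lid above 0.5 N and contact force between outer_lid and inner_lid below 0.1 N and contact force between outer_lid and kit_tin below 0.1 N and contact force between the arm and inner_lid below 0.3 N and linear speed of inner_lid below 0.02 m/s); the arm keeps its last pose, push and grip.
It fails at once if the outer lid comes off (more than 10 mm) while the inner lid is not fully home: taken off early, or the inner lid pulled up with it (z of outer_lid in the frame of inner_lid above 0.047 m and not (z of inner_lid in the frame of kit_tin below 0.061 m and horizontal distance between inner_lid and kit_tin below 0.008 m)).
It fails at once if the lids are tipped by more than 0.5 rad or an end cap is spilled (angle between inner_lid's own z axis and vertical above 0.5 rad or distance between any of cap_a, cap_b, cap_c and inner_lid above 0.09 m).
It fails at once if the lids drop or are slammed into the tin (faster than 0.45 m/s over its mouth) (horizontal distance between inner_lid and kit_tin below 0.03 m and linear speed of inner_lid above 0.45 m/s).
It fails at once if the open tin is pushed more than 30 mm or tipped (distance of kit_tin from where it was at the start of the episode above 0.03 m or angle between kit_tin's own z axis and vertical above 0.2 rad).
It fails at once if the shut tin or another bystander is moved by more than 30 mm (distance of any of shut_tin, bolt_1, bolt_2, tape, paint_pen from where it was at the start of the episode above 0.03 m).
It also fails if it takes over 45 s, if anything falls off the work surface, if the arm or the gripper's body presses on something with over 40 N, if the wrist force passes 120 N, or if a joint passes its speed limit or range.

## Robot

A 6-joint arm with a two-finger parallel gripper is mounted at the origin on a cart in front of the work surface, level with it; the furniture and walls round the work are solid. World frame = base frame: x ahead of the robot, y to its left, z up, the work surface at z = 0. Lengths are in m, angles in rad, forces in N, time in s.
With the tool pointing down it reaches from about 0.35 to 0.975 m from the base axis. Payload 4.9 kg.
Tool frame: the origin (TCP) lies on the centre line of the jaws, within the pads' length; the fingertips stand 14 mm ahead of it and the grasp point (between the pads) lies 5 mm behind it; x points along the fingers, z is the direction in which the jaws open and shut, and the axes are right-handed (so a half turn about x gives the same grasp; the last joint's range is limited). The gripper opens to 85 mm and grips with 20 to 120 N. Pads are 22 mm wide; open, the fingers measure 114 mm over their backs; the gripper's body (76 mm by 85 mm) begins 54 mm behind the grasp point. The pads swing forward as they close: fully open they stand 13 mm farther back than shut.
Start: joints at [-1.355, 0.053, 1.613, -0, 1.476, -0.119], TCP at [0.205, -0.59, 0.245] pointing down, gripper open.
Joint ranges: [-3.01, 3.01], [-1.01, 2.22], [0.06, 2.58], [-1.02, 4.17], [0.09, 2.62], [-3.14, 3.14]. Speed limits (rad/s): [2.57, 2.57, 3.14, 3.14, 3.14, 3.14].

## Interface

Orientations are given as a rotation vector (axis times angle).
In Python, from station import ctrl gives the robot as it stands.
- The arm moves only by the tool move_arm, never from a script. Its argument "increments" is a list that holds one entry, the list of rows, each a list of 4 numbers: the shift along the tool's x, y, z in units of 25 cm (1.0 is 25 cm), then the turn about the tool's x in units of 90 degrees (1.0 is 90 degrees). A call has 1 to 20 rows; each row shifts and turns the commanded pose from where the row before left it, along the tool's axes as they then stand; what a row does not reach is not made up. A row lasts 1/12 s, in which the tool goes at most 41.7 mm and 7.16 degrees, less where a joint would pass 70% of its speed; a pose out of reach is approached as far as the arm can. A call with a number of a shift or a turn outside -1 to 1 is refused whole. A call with a gripper value outside its range is refused whole. "gripper" is the closure, from 0 (fully open) to 1 (shut), set as the call begins (left out, the last holds). The fingers move at their own pace and stop on an object; "squeeze" is the grip in N (left out, the last holds). Time passes only in rows, so rows that do not move let the fingers close. It gives the time, the measured TCP pose, the force and the opening at its end, in the units of the state.
- ctrl.get_obs(): the state, without advancing time (a new reading comes with each control period).
- ctrl.get_image(name): name is "scene" or "side" or "wrist"; returns a dict with "pixels" (400x640x3 uint8, red, green, blue), "depth" (400x640 float32, m along the optical axis (not along the pixel's ray), 0 where there is no reading), "K" (3x3 intrinsics, pixels), "extrinsics" (4x4, takes a point from camera to world coordinates); the wrist camera has in their place "tool_from_camera" (4x4, takes a point from camera to tool coordinates, whose origin is the TCP and whose axes are the tool frame's). Camera axes: x right, y up, looking along -z (the intrinsics and any distortion apply to the point x, -y, -z); pixel columns grow to the right and rows downward; lengths in m; the calibration is good to about 2 mm. A picture is of the moment at which its call begins: read the wrist's pose just before it.
- ctrl.finish_job(): hands the job in, once; it reports no verdict.
Trained networks look in the newest picture that a camera, given by its name, has taken for a name from the list of things; names that differ only in an ending like _2 or _b are one class to them, and where a whole thing is asked for, a point or a joint stands for the part that bears it (a point fixed in the world has none). Each returns a list of dicts, best first, with "score" (0 to 1); they miss things now and then, are a little off and sometimes report something else, mostly with a low value. They report only what shows in the picture. A call takes as long as a camera call.
- ctrl.trace(camera, target): "region" (400x640 bool, what is visible of it) and "pixel" ([row, column] in pixels, amid what is visible of it).
The state is a dict: "t": time; "q": joint angles; "dq": joint speeds; "effort": joint torques, N m; "tool_pos": TCP position; "tool_rot": TCP orientation; "contact_force": force on the tool from outside, world axes, zero at the start; "wrist_torque": the same for the moment, N m; "opening": finger opening in m.
Only numpy, scipy, OpenCV 4.12 (cv2) and the standard library are available. Lean on these libraries where they do the work, as an engineer would, in place of code of your own. Each camera call takes 0.05 s, during which the arm holds its last target. There are 200 camera calls.

## Working session

There is one attempt and no reset: what is moved stays moved. The work goes in short steps, Python scripts to look and compute and a tool call to move; the robot and the scene stay as the last step left them, time stands still between calls to the robot, and variables do not carry over. Pictures are saved under pics/ and viewed, about 8 in all and at most 12, crops included, and the job is handed in when it is done.

Besides the shell and the picture viewer there is one more tool, called after "Request:" by a JSON object that holds its "method" and its "body", one argument or row to a line. move_arm: Moves the arm, as the interface text tells. Shifts and turns lie within -1 to 1; 1 stands for 25 cm of shift or 90 degrees of turn. Its arguments: {"type":"object","properties":{"increments":{"type":"array","items":{"type":"array","items":{"type":"array","items":{"type":"number","minimum":-1,"maximum":1}}}},"gripper":{"type":"number"},"squeeze":{"type":"number"}},"required":["increments"]}

```bash
mkdir -p pics; ls; cat > h.py <<'E'
import numpy as np, cv2
from station import ctrl
from scipy.spatial.transform import Rotation as R
def cam(name):
    o=ctrl.get_obs(); im=ctrl.get_image(name)
    if 'extrinsics' in im: E=np.array(im['extrinsics'])
    else:
        T=np.eye(4);T[:3,:3]=R.from_rotvec(o['tool_rot']).as_matrix();T[:3,3]=o['tool_pos'];E=T@np.array(im['tool_from_camera'])
    im['E']=E; return im
def cloud(im):
    d=im['depth'];K=np.array(im['K']);v,u=np.mgrid[:d.shape[0],:d.shape[1]]
    P=np.stack([(u-K[0,2])/K[0,0]*d,-(v-K[1,2])/K[1,1]*d,-d],-1)
    W=P@im['E'][:3,:3].T+im['E'][:3,3]; W[d==0]=np.nan; return W
def save(im,f): cv2.imwrite('pics/'+f,im['pixels'][...,::-1])
E
python3 - <<'E'
from h import *
o=ctrl.get_obs();print(o)
for c in ['scene','side','wrist']:
    im=cam(c);W=cloud(im);save(im,c+'0.png');print(c,im['E'].round(3).tolist(),np.array(im['K']).round(1).tolist(),[k for k in im])
    for n in ['kit_tin','inner_lid','outer_lid','outer_handle','shut_tin','tape','bolt_1','paint_pen']:
        for r in ctrl.trace(c,n)[:3]:
            p=W[r['region']];p=p[~np.isnan(p[:,0])]
            if len(p)>5:print(c,n,round(r['score'],2),np.round(r['pixel']),np.median(p,0).round(3),np.percentile(p,2,0).round(3),np.percentile(p,98,0).round(3))
a=cv2.imread('pics/scene0.png');b=cv2.imread('pics/side0.png')
cv2.imwrite('pics/both.png',cv2.resize(np.vstack([a,b]),(480,600)))
E
```

```text
pics
{'t': 0.0, 'q': array([-1.35497204e+00,  5.33478905e-02,  1.61428855e+00, -2.76659316e-05,
        1.47602323e+00, -1.18989228e-01]), 'dq': array([-0.00067104,  0.00041289, -0.00096479, -0.00018675,  0.00030777,
       -0.00027045]), 'effort': array([-2.37166212e-03, -3.93680906e+01, -3.70175457e+01, -3.59102041e-04,
        7.04679958e-03,  7.29043109e-06]), 'tool_pos': array([ 0.20524121, -0.58970534,  0.24407182]), 'tool_rot': array([ 0.96046634,  1.35078517, -0.95820003]), 'contact_force': array([-1.09052522,  1.18422748,  0.00698639]), 'wrist_torque': array([-0.01634683, -0.00374903,  0.02233499]), 'opening': 0.0851853737721157}
scene [[-0.652, 0.478, -0.588, -0.636], [-0.758, -0.395, 0.52, 0.975], [0.016, 0.785, 0.619, 1.205], [0.0, 0.0, 0.0, 1.0]] [[506.1, 0.0, 315.6], [0.0, 506.1, 201.0], [0.0, 0.0, 1.0]] ['pixels', 'depth', 'K', 'extrinsics', 'E']
scene kit_tin 0.63 [175. 337.] [ 0.543 -0.155  0.047] [ 0.464 -0.229  0.002] [ 0.614 -0.115  0.076]
scene inner_lid 0.72 [256. 229.] [0.433 0.392 0.022] [0.399 0.33  0.012] [0.522 0.404 0.039]
scene inner_lid 0.27 [246. 231.] 
[... 1421 characters left out ...]
9]
side shut_tin 0.43 [174. 317.] [0.465 0.36  0.045] [0.405 0.331 0.025] [0.529 0.404 0.064]
side tape 0.68 [169. 300.] [0.412 0.487 0.018] [0.375 0.462 0.002] [0.448 0.536 0.026]
side bolt_1 0.51 [282. 336.] [ 0.428 -0.305  0.025] [ 0.423 -0.31   0.006] [ 0.436 -0.292  0.055]
side bolt_1 0.51 [278. 346.] [ 0.465 -0.299  0.035] [ 0.46  -0.302  0.009] [ 0.471 -0.295  0.064]
side paint_pen 0.47 [187. 288.] [0.32  0.323 0.014] [0.29  0.283 0.006] [0.345 0.366 0.017]
wrist [[0.328, 0.898, 0.292, 0.282], [-0.945, 0.312, 0.103, -0.564], [0.001, -0.309, 0.951, 0.373], [0.0, 0.0, 0.0, 1.0]] [[310.7, 0.0, 318.1], [0.0, 310.7, 196.1], [0.0, 0.0, 1.0]] ['pixels', 'depth', 'K', 'tool_from_camera', 'E']
```

View pics/both.png

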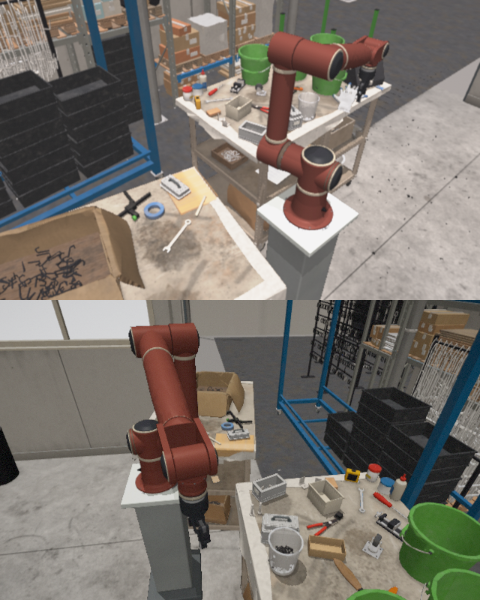

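```bash
python3 - <<'E'
from h import *
print(ctrl.get_obs()['t'])
def rect(p,lab):
    r=cv2.minAreaRect(p[:,:2].astype(np.float32)*1000);print(lab,len(p),np.round(r[0],1),np.round(r[1],1),round(r[2],1))
for c in ['scene','side']:
    im=cam(c);W=cloud(im)
    def box(lo,hi):
        m=np.all((W>lo)&(W<hi),-1);return W[m]
    rect(box([.44,-.27,.062],[.64,-.08,.085]),c+' tin rim')
    rect(box([.37,.30,.036],[.57,.42,.052]),c+' lid plate')
    p=box([.37,.30,.036],[.57,.42,.048]);print(np.median(p,0))
    p=box([.42,.33,.056],[.52,.40,.075]);rect(p,c+' bar');print(np.percentile(p,[50,95],0))
    rect(box([.37,.30,.009],[.57,.42,.018]),c+' flange')
    p=box([.2,.2,-.02],[.7,.6,.5]);print('high in left',np.nanmax(p[:,2]))
    # all obstacles above 0.03 in the workspace
    g=W[(W[...,2]>.03)&(W[...,0]>.25)&(W[...,0]<.9)&(abs(W[...,1])<.65)]
    H={}
    for x,y,z in g: k=(int(x//.05),int(y//.05));H[k]=max(H.get(k,0),z)
    for i in range(5,18): print(i*5,' '.join('%3d'%(H.get((i,j),0)*1000) for j in range(-13,13)))
E
```

```text
1.35
scene tin rim 226 [ 536.3 -172.6] [141.5  97.8] 23.8
scene lid plate 449 [466.8 366.1] [136.6  65.6] 7.7
[0.46107087 0.37004918 0.04100864]
scene bar 33 [466.5 365.3] [60.8 10.9] 5.7
[[0.46498003 0.36633424 0.05945937]
 [0.49305465 0.37056792 0.06494126]]
scene flange 87 [457.1 365.9] [175.  100.1] 3.8
high in left 0.0677204013470385
25   0 557 554   0   0   0   0   0   0   0   0   0   0   0   0   0   0   0   0   0   0   0   0   0   0   0
30   0   0   0   0   0   0   0   0   0   0   0   0   0   0   0   0   0   0   0   0   0   0   0   0   0   0
35   0   0   0   0   0   0   0   0   0   0   0   0   0   0   0   0   0   0   0   0  30   0   0   0   0  55
40   0 133 137  73 101  50   0   0   0   0   0   0   0   0   0   0   0   0   0  47  64   0   0   0   0  61
45 134 139 137 135 118 101   0   0  72  75  71   0   0   0   0   0   0   0   0  48  67  40  30   0  35  30
50 132 137 134 137 115   0   0   0  76  68  78   0   0   0   0   0   0   0   0  45  47  40   0   0   0   0
55   0 133 130   0   0   0   0   0  73  76  78   0   0   0   0   0   0   0   0   0   0   0   0   0   0   0
60   0   0
[... 1656 characters left out ...]
 0   0   0   0   0   0   0   0   0   0   0   0   0   0   0
60   0  41  47  45   0   0   0   0   0  74  71   0   0   0   0   0   0   0   0   0   0   0   0   0   0   0
65   0  45  43  45   0   0   0   0   0   0   0   0   0   0   0   0   0   0   0   0   0   0   0   0   0   0
70   0  45  46  40   0  85  84  83  83   0  43   0   0   0   0   0   0   0   0   0   0   0   0   0   0   0
75   0   0   0   0   0   0  83   0  83  45  45   0   0   0   0   0   0   0   0   0   0   0   0   0   0   0
80   0   0  55   0   0   0  84  85  83  81  33   0   0   0   0   0   0   0   0   0   0   0   0   0   0   0
85 207  60  68   0   0   0   0   0   0   0   0   0   0   0   0   0   0   0   0   0   0   0   0   0   0   0
```

The combined picture shows the pair on its yellow card on the left bench (about 175,185 in the upper, shrunken view). The open tin is on the right bench (about 240,105), with the shut tin and bucket nearer the edge. Next I'll work out the approach for a close look.

```bash
cat >> h.py <<'E'
def st():
    o=ctrl.get_obs();M=R.from_rotvec(o['tool_rot']).as_matrix();return o,np.array(o['tool_pos']),M
def turn(yaw):
    """turn about tool x (deg) so that tool z is along lid y for a lid x-axis yaw (deg); tool x is down"""
    o,p,M=st();z=M[:,2];cur=np.degrees(np.arctan2(z[1],z[0]));want=yaw+90
    d=-(want-cur);d=(d+90)%180-90
    return d,d/90
def shift(target,turned=0):
    o,p,M=st();M=M@R.from_rotvec([np.radians(turned),0,0]).as_matrix()
    s=M.T@(np.array(target)-p)/.25;return s.round(4)
E
python3 - <<'E'
from h import *
o,p,M=st();print(o['t'],p,M.round(3).tolist(),turn(7),turn(20))
d=turn(7)[0]
a=shift([.44,-.1,.25],d);print(a);
M2=M@R.from_rotvec([np.radians(d),0,0]).as_matrix()
print((M2.T@(np.array([.40,.366,.25])-[.44,-.1,.25])/.25).round(4))
E
```

```text
1.45 [ 0.20536594 -0.59029051  0.24532224] [[0.0, 0.944, 0.329], [-0.0, 0.329, -0.944], [-1.0, -0.0, 0.0]] (np.float64(12.18624702645451), np.float64(0.13540274473838343)) (np.float64(-0.8137529735454905), np.float64(-0.009041699706061005))
[-0.0188  1.1705 -1.8322]
[-1.0000e-04  6.8400e-02 -1.8696e+00]
```

Request:
{"method": "move_arm", "body": {
  "increments": [
    [[0,0.03,-0.05,0.068],[0,0.065,-0.1018,0.0674],[0,0.065,-0.1018,0],[0,0.065,-0.1018,0],[0,0.065,-0.1018,0],[0,0.065,-0.1018,0],[0,0.065,-0.1018,0],[0,0.065,-0.1018,0],[0,0.065,-0.1018,0],[0,0.065,-0.1018,0],[0,0.065,-0.1018,0],[0,0.065,-0.1018,0],[0,0.065,-0.1018,0],[0,0.065,-0.1018,0],[0,0.065,-0.1018,0],[0,0.065,-0.1018,0],[0,0.065,-0.1018,0],[0,0.065,-0.1018,0],[0,0.065,-0.1018,0]]
  ],
  "gripper": 0
}}

```text
t: 3.03
tool_pos: [0.4403, -0.083, 0.2456]
tool_rot: [1.119, 1.264, -1.118]
contact_force: [-0.5, -0.6, 0.6]
opening: 0.0854
```

Request:
{"method": "move_arm", "body": {
  "increments": [
    [[0,0.004,-0.11,0],[0,0.004,-0.11,0],[0,0.004,-0.11,0],[0,0.004,-0.11,0],[0,0.004,-0.11,0],[0,0.004,-0.11,0],[0,0.004,-0.11,0],[0,0.004,-0.11,0],[0,0.004,-0.11,0],[0,0.004,-0.11,0],[0,0.004,-0.11,0],[0,0.004,-0.11,0],[0,0.004,-0.11,0],[0,0.004,-0.11,0],[0,0.004,-0.11,0],[0,0.004,-0.11,0],[0,0.004,-0.11,0],[0,0,0,0],[0,0,0,0]]
  ]
}}

```text
t: 4.62
tool_pos: [0.3994, 0.3825, 0.2451]
tool_rot: [1.117, 1.265, -1.118]
contact_force: [-0.3, -1.6, 0.4]
opening: 0.0856
```

```bash
cat >> h.py <<'E'
def rect(p,lab):
    r=cv2.minAreaRect(p[:,:2].astype(np.float32)*1000);print(lab,len(p),np.round(r[0],1),np.round(r[1],1),round(r[2],1))
E
python3 - <<'E'
from h import *
o,p,M=st();print(o['t'],p,M.round(3).tolist(),turn(7))
im=cam('wrist');W=cloud(im);save(im,'w1.png')
def box(lo,hi): return W[np.all((W>lo)&(W<hi),-1)]
for n in ['inner_lid','outer_lid','outer_handle']:
    for r in ctrl.trace('wrist',n)[:2]:
        q=W[r['region']];q=q[~np.isnan(q[:,0])]
        if len(q)>20: print(n,round(r['score'],2),r['pixel']);rect(q,n);print(np.percentile(q,[2,50,98],0).round(4).tolist())
for a,b in [(.01,.025),(.034,.05),(.055,.075)]:
    q=box([.37,.30,a],[.57,.43,b]);rect(q,(a,b));print(np.percentile(q,[5,50,95],0).round(4).tolist())
q=box([.3,.2,-.02],[.6,.6,.009]);print('bench',np.percentile(q[:,2],[5,50,95]))
E
```

```text
4.6167 [0.39944578 0.38249865 0.24512491] [[-0.0, 0.992, 0.124], [-0.001, 0.124, -0.992], [-1.0, -0.0, 0.001]] (np.float64(0.12300267477431248), np.float64(0.0013666963863812498))
inner_lid 0.95 [101.2, 320.4]
inner_lid 1566 [470.8 361.2] [134.7  78.1] 6.6
[[0.407, 0.321, 0.0145], [0.477, 0.3916, 0.0166], [0.5336, 0.4052, 0.0373]]
inner_lid 0.63 [140.4, 196.3]
inner_lid 3340 [413.5 504.1] [84.3 91. ] 87.4
[[0.379, 0.4633, -0.0002], [0.4196, 0.5041, 0.0176], [0.4565, 0.5417, 0.0193]]
outer_lid 0.44 [99.7, 312.6]
outer_lid 1498 [472.5 361.3] [137.7  78.6] 6.8
[[0.407, 0.3211, 0.0145], [0.4771, 0.3915, 0.0166], [0.533, 0.4053, 0.0373]]
outer_handle 0.92 [100.7, 347.1]
outer_handle 7469 [469.9 362.9] [146.7  60.2] 6.5
[[0.4094, 0.3331, 0.0371], [0.4772, 0.3649, 0.0395], [0.534, 0.3946, 0.0594]]
(0.01, 0.025) 1175 [470.7 362.4] [134.7  75.6] 6.6
[[0.4105, 0.322, 0.0148], [0.4767, 0.3941, 0.0162], [0.5309, 0.4042, 0.0175]]
(0.034, 0.05) 7089 [471.2 362.5] [129.7  62.1] 6.8
[[0.4139, 0.3348, 0.037], [0.4779, 0.3647, 0.0394], [0.5304, 0.3921, 0.0409]]
(0.055, 0.075) 607 [471.2 363.6] [61.5  9.6] 6.4
[[0.4452, 0.3585, 0.0559], [0.4727, 0.3639, 0.0587], [0.4978, 0.3692, 0.0603]]
bench [-0.00553467 -0.0034782   0.00307006]
```

View pics/w1.png

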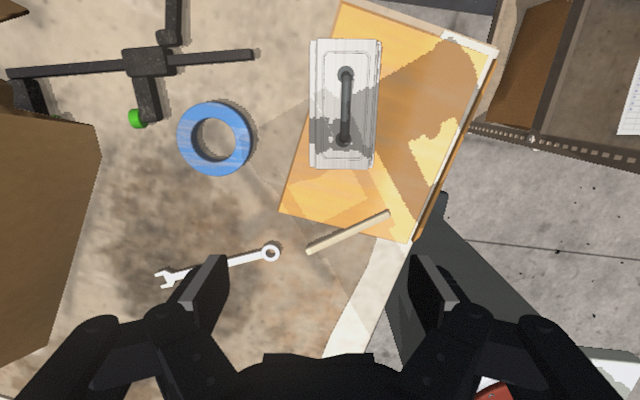

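The wrist view shows the pair at (343,103), with the tape at (213,138) and the pen at (348,232), all clear of the approach. The measured centre is (0.471, 0.3625), yaw 6.6°, flange top at about 17 mm. I'll move above it and check fingertip depth.

```bash
python3 - <<'E'
from h import *
o,p,M=st();print(turn(6.6),shift([.471,.3625,.12]))
im=cam('wrist');d=im['depth'];K=im['K'];W=cloud(im);T=(W-p)@M
for (a,b,c,e) in [(250,350,140,235),(250,350,405,500)]:
    q=T[a:b,c:e].reshape(-1,3);q=q[(q[:,0]<.05)];print(len(q),np.percentile(q,[0,5,50,95,99,100],0).round(4).tolist())
E
```

```text
(np.float64(0.32980165043721854), np.float64(0.0036644627826357616)) [0.5013 0.273  0.1067]
5550 [[-0.0642, -0.0093, -0.0598], [-0.0617, -0.0036, -0.0542], [-0.0361, 0.013, -0.0428], [-0.0057, 0.0191, -0.0312], [-0.0003, 0.0196, -0.0274], [0.0022, 0.0205, -0.0247]]
5612 [[-0.0646, -0.0098, 0.026], [-0.0618, -0.0034, 0.0325], [-0.0365, 0.013, 0.0443], [-0.0058, 0.0191, 0.0559], [-0.0006, 0.0196, 0.0587], [0.0028, 0.0205, 0.0619]]
```

Request:
{"method": "move_arm", "body": {
  "increments": [
    [[0.05,0.034,0.0133,0.0037],[0.0645,0.0341,0.0133,0],[0.0645,0.0341,0.0133,0],[0.0645,0.0341,0.0133,0],[0.0645,0.0341,0.0133,0],[0.0645,0.0341,0.0133,0],[0.0645,0.0341,0.0133,0],[0.0645,0.0341,0.0133,0],[0,0,0,0],[0,0,0,0]]
  ]
}}

```text
t: 5.7
tool_pos: [0.4703, 0.3618, 0.1181]
tool_rot: [1.122, 1.262, -1.127]
contact_force: [0.2, 0.1, 1.6]
opening: 0.0852
```

```bash
python3 - <<'E'
from h import *
o,p,M=st();print(o['t'],p,turn(6.6),shift([.471,.3625,.031]))
im=cam('wrist');W=cloud(im);T=(W-p)@M;save(im,'w2.png')
for a,b in [(.01,.025),(.034,.05),(.055,.075)]:
    q=W[np.all((W>[.37,.30,a])&(W<[.57,.43,b]),-1)&(T[...,0]>.04)];rect(q,(a,b));print(np.percentile(q,[1,50,99],0).round(4).tolist())
E
```

```text
5.7 [0.47030076 0.36181917 0.11814854] (np.float64(-0.03663652378764937), np.float64(-0.0004070724865294374)) [ 0.3486  0.0042 -0.0029]
(0.01, 0.025) 1986 [471.  362.9] [133.9  75.8] 6.5
[[0.4062, 0.32, 0.0146], [0.4961, 0.3626, 0.0162], [0.5402, 0.4061, 0.0178]]
(0.034, 0.05) 13321 [471.6 363. ] [129.7  62.2] 6.5
[[0.409, 0.33, 0.0355], [0.4829, 0.364, 0.0393], [0.5357, 0.3969, 0.0418]]
(0.055, 0.075) 1199 [471.7 364. ] [62.2  9.3] 6.7
[[0.443, 0.3573, 0.0552], [0.475, 0.3641, 0.0586], [0.5012, 0.3706, 0.0605]]
```

View pics/w2.png

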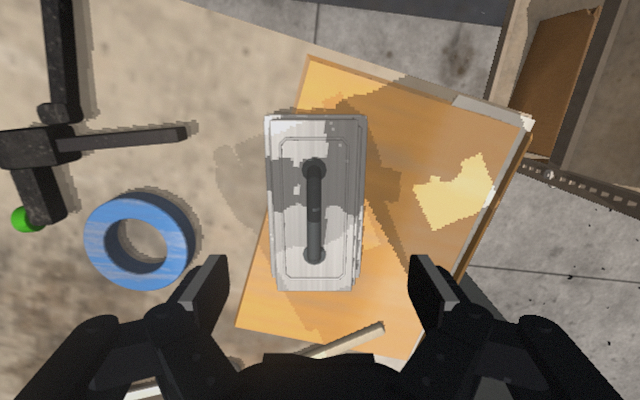

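View w2: the pair sits centred between the jaws at (316,203), with nothing in the way. Descending and gripping.

Request:
{"method": "move_arm", "body": {
  "increments": [
    [[0.05,0.001,-0.001,0],[0.06,0.001,-0.001,0],[0.06,0.001,-0.001,0],[0.06,0.001,-0.001,0],[0.05,0.001,-0.001,0],[0.04,0,0,0],[0.0286,0,0,0],[0,0,0,0],[0,0,0,0]]
  ]
}}

```text
t: 6.5
tool_pos: [0.4717, 0.3646, 0.0327]
tool_rot: [1.123, 1.262, -1.123]
contact_force: [0.2, -0.1, 0.2]
opening: 0.0857
```

Request:
{"method": "move_arm", "body": {
  "increments": [
    [[0,0,0,0],[0,0,0,0],[0,0,0,0],[0,0,0,0],[0,0,0,0],[0,0,0,0],[0,0,0,0],[0,0,0,0],[0,0,0,0],[0,0,0,0]]
  ],
  "gripper": 1,
  "squeeze": 45
}}

```text
t: 7.33
tool_pos: [0.4727, 0.3652, 0.0343]
tool_rot: [1.125, 1.261, -1.121]
contact_force: [-0.1, 0.3, 6.0]
opening: 0.061
```

Request:
{"method": "move_arm", "body": {
  "increments": [
    [[-0.006,0,0,0],[-0.01,0,0,0],[-0.02,0,0,0],[-0.03,0,0,0],[-0.04,0,0,0],[-0.05,0,0,0],[-0.06,0,0,0],[-0.07,0,0,0],[-0.07,0,0,0],[-0.07,0,0,0],[-0.07,0,0,0],[-0.06,0,0,0],[-0.05,0,0,0],[-0.04,0,0,0],[-0.03,0,0,0],[-0.02,0,0,0],[0,0,0,0],[0,0,0,0]]
  ]
}}

```text
t: 8.83
tool_pos: [0.4716, 0.3644, 0.2064]
tool_rot: [1.123, 1.262, -1.124]
contact_force: [-0.6, 0.2, -3.9]
opening: 0.061
```

```bash
python3 - <<'E'
from h import *
o,p,M=st();print(o['t'],p,o['contact_force'],o['opening'],turn(20))
im=cam('wrist');W=cloud(im);T=(W-p)@M;save(im,'w3.png')
for c in np.arange(-.04,.06,.01): 
    m=(T[...,0]>c)&(T[...,0]<c+.01)&(abs(T[...,1])<.09)&(abs(T[...,2])<.04);print(c.round(3),m.sum())
np.save('T3.npy',T)
d=turn(20)[0];M2=M@R.from_rotvec([np.radians(d),0,0]).as_matrix()
for t in ([.45,-.0,.22],):print(shift(t,d))
E
```

```text
8.8333 [0.47156125 0.3644253  0.20637634] [-0.61348169  0.2322078  -3.89454492] 0.06102435743654275 (np.float64(-13.338251886560784), np.float64(-0.14820279873956427))
-0.04 936
-0.03 4185
-0.02 1474
-0.01 26430
0.0 269
0.01 2762
0.02 53
0.03 0
0.04 0
0.05 0
[-0.0556 -0.5786  1.3402]
```

View pics/w3.png

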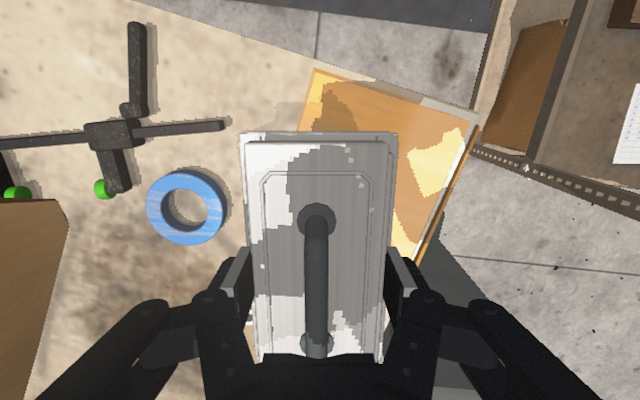

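w3 shows the pair held level with the outer lid on, handle at (316,280), and a wrist load of about 3.9 N. Carrying it over to the right.

Request:
{"method": "move_arm", "body": {
  "increments": [
    [[0,0,0,-0.02],[0,0,0,-0.038],[0,0,0,-0.038],[0,0,0,-0.032],[-0.005,-0.005,0.02,-0.02],[-0.005,-0.015,0.04,0],[-0.005,-0.025,0.06,0],[-0.005,-0.03,0.08,0],[-0.005,-0.04,0.1,0],[-0.005,-0.045,0.11,0],[-0.005,-0.05,0.12,0],[-0.005,-0.055,0.12,0],[-0.005,-0.055,0.12,0],[-0.005,-0.055,0.12,0],[-0.005,-0.055,0.12,0],[0,-0.05,0.11,0],[0,-0.04,0.1,0],[0,-0.03,0.08,0],[0,-0.015,0.05,0],[0,-0.005,0.02,0]]
  ]
}}

```text
t: 10.55
tool_pos: [0.454, -0.0081, 0.2199]
tool_rot: [0.951, 1.353, -0.952]
contact_force: [0.2, 0.1, -3.4]
opening: 0.061
```

```bash
python3 - <<'E'
from h import *
o,p,M=st();print(o['t'],p,o['contact_force'],o['opening'],turn(20))
im=cam('wrist');W=cloud(im);T=(W-p)@M;save(im,'w4.png')
def fitp(T):
    m=(T[...,0]>-.012)&(T[...,0]<.005)&(abs(T[...,2])<.024)&(T[...,1]>-.05)&(T[...,1]<.06);q=T[m]
    for _ in range(3):
        A=np.c_[q[:,1:],np.ones(len(q))];c=np.linalg.lstsq(A,q[:,0],rcond=None)[0];q=q[abs(A@c-q[:,0])<.0015]
    print('plate x=',c.round(4),len(q));
fitp(T)
for n in ['kit_tin','tin_mouth','shut_tin']:
  for r in ctrl.trace('wrist',n)[:2]:
    q=W[r['region']];q=q[~np.isnan(q[:,0])]
    print(n,r['score'],r['pixel']); 
    if len(q)>20: rect(q,n)
q=W[np.all((W>[.44,-.30,.06])&(W<[.65,-.08,.08]),-1)&(T[...,0]>.04)]
if len(q)>20: rect(q,'rim');print(np.percentile(q,[1,50,99],0).round(4).tolist())
print(shift([.48,-.12,.21]))
E
```

```text
10.55 [ 0.45401009 -0.00810536  0.21993349] [ 0.21682684  0.11954517 -3.40245565] 0.06096246095754781 (np.float64(-0.23278844566507928), np.float64(-0.0025865382851675478))
plate x= [ 0.0007 -0.002  -0.005 ] 17877
kit_tin 0.73 [150.6, 508.7]
kit_tin 18333 [ 548.6 -205.9] [143.8 144.7] 19.7
tin_mouth 0.56 [150.8, 510.2]
tin_mouth 18413 [ 535.4 -210.7] [171.8 144.9] 19.7
shut_tin 0.83 [260.2, 626.3]
shut_tin 1712 [ 470.2 -401.4] [101.4  48.8] 34.1
rim 6280 [ 529.4 -207.8] [181.3 135.5] 19.8
[[0.4638, -0.2368, 0.0606], [0.5493, -0.1688, 0.0691], [0.6145, -0.1184, 0.0708]]
[ 0.0405 -0.0604  0.4652]
```

View pics/w4.png

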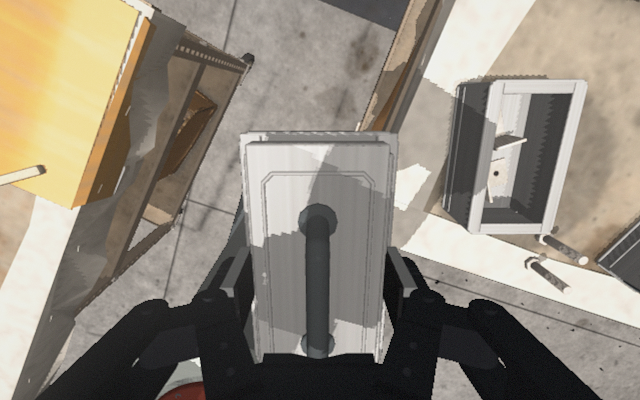

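w4: the lid is level in the hand. The open tin is at (520,157) with brackets inside, and the bolts are at (548,272) and (565,248). Now measuring the rim and the lid's offset in the hand.

```bash
cat >> h.py <<'E'
def rim(W,T):
    m=(np.all((W>[.44,-.30,.064])&(W<[.66,-.06,.074]),-1)&((T[...,0]>.05)|(abs(T[...,2])>.07))).astype(np.uint8)
    n,l,s,_=cv2.connectedComponentsWithStats(m,connectivity=8)
    q=W[l==1+np.argmax(s[1:,4])];rect(q,'rim');print(np.percentile(q[:,2],[5,50,95]).round(4));return q
def held(T):
    for n,a,b,w in [('plate',-.008,-.001,.026),('flange',.015,.023,.03)]:
        q=T[(T[...,0]>a)&(T[...,0]<b)&(abs(T[...,2])<w)&(abs(T[...,1])<.09)];print(n,len(q),'max y',np.percentile(q[:,1],[99,99.8]).round(4))
    q=T[(T[...,0]>-.012)&(T[...,0]<-.002)&(abs(T[...,2])<.045)&(T[...,1]>.035)&(T[...,1]<.09)];print('z range far part',np.percentile(q[:,2],[1,99]).round(4),len(q))
    q=T[(T[...,0]<-.022)&(T[...,0]>-.029)&(abs(T[...,2])<.012)&(T[...,1]>-.01)];print('bar',q.shape,np.percentile(q,[1,50,99],0).round(4).tolist())
E
python3 - <<'E'
from h import *
o,p,M=st()
im=cam('wrist');W=cloud(im);T=(W-p)@M
held(T);rim(W,T);print(T[136:150:2,318].round(4).tolist())
for c in ('scene','side'):
    im=cam(c);W=cloud(im);m=(np.all((W>[.44,-.27,.066])&(W<[.64,-.08,.082]),-1)).astype(np.uint8)
    n,l,s,_=cv2.connectedComponentsWithStats(m,connectivity=8);q=W[l==1+np.argmax(s[1:,4])];rect(q,c);print(np.median(q,0))
E
```

```text
plate 21767 max y [0.0629 0.0632]
flange 1284 max y [0.0655 0.0655]
z range far part [-0.0275  0.0296] 9650
bar (1888, 3) [[-0.0261, -0.0094, -0.0036], [-0.0244, 0.0104, 0.0006], [-0.0221, 0.0278, 0.0052]]
rim 5965 [ 538.5 -177.8] [143.5  84.6] 19.8
[0.0676 0.0692 0.0704]
[[0.0178, 0.0633, 0.0011], [0.0178, 0.0624, 0.0011], [0.0186, 0.0614, 0.0011], [-0.0002, 0.0631, 0.001], [-0.0038, 0.0628, 0.001], [-0.0057, 0.0623, 0.001], [-0.0035, 0.0612, 0.001]]
scene 101 [ 502.8 -189. ] [71.7 97.9] 27.2
[ 0.48560946 -0.1906367   0.07064252]
side 296 [ 535.7 -177.1] [144.5  88.3] 18.3
[ 0.53281793 -0.18727266  0.07208843]
```

```bash
python3 - <<'E'
from h import *
print(shift([.497,-.064,.21]))
E
```

```text
[0.0414 0.0786 0.279 ]
```

Request:
{"method": "move_arm", "body": {
  "increments": [
    [[0.005,0.01,0.02,-0.0025],[0.007,0.012,0.05,0],[0.01,0.018,0.07,0],[0.01,0.018,0.07,0],[0.006,0.014,0.045,0],[0.003,0.0066,0.024,0],[0,0,0,0],[0,0,0,0],[0,0,0,0]]
  ]
}}

```text
t: 11.65
tool_pos: [0.497, -0.0643, 0.2102]
tool_rot: [0.946, 1.356, -0.945]
contact_force: [-0.2, 0.6, -2.9]
opening: 0.0605
```

```bash
python3 - <<'E'
from h import *
o,p,M=st();print(o['t'],p,turn(19.8))
im=cam('wrist');W=cloud(im);T=(W-p)@M;save(im,'w5.png')
held(T);q=rim(W,T);t=(q-p)@M
r=cv2.minAreaRect(t[:,1:].astype(np.float32)*1000);print('tin in tool yz mm',r)
print(np.percentile(t,[.5,99.5],0).round(4).tolist())
c=np.array(r[0])/1000;print('units', (c-[-.0016,.001])/.25)
E
```

```text
11.65 [ 0.49701957 -0.06431885  0.21021729] (np.float64(0.4282768028466535), np.float64(0.004758631142740595))
plate 21740 max y [0.0628 0.0631]
flange 1288 max y [0.0655 0.0655]
z range far part [-0.0275  0.0295] 9651
bar (1893, 3) [[-0.026, -0.0095, -0.0038], [-0.0244, 0.0105, 0.0006], [-0.0221, 0.0282, 0.005]]
rim 5717 [ 539.1 -177.8] [143.1  84.3] 20.2
[0.0677 0.0691 0.0702]
tin in tool yz mm ((0.2777252197265625, 121.10323333740234), (143.07595825195312, 84.26065063476562), 0.05746249854564667)
[[0.1393, -0.0706, 0.0794], [0.1435, 0.0718, 0.1622]]
units [0.0075109  0.48041293]
```

View pics/w5.png

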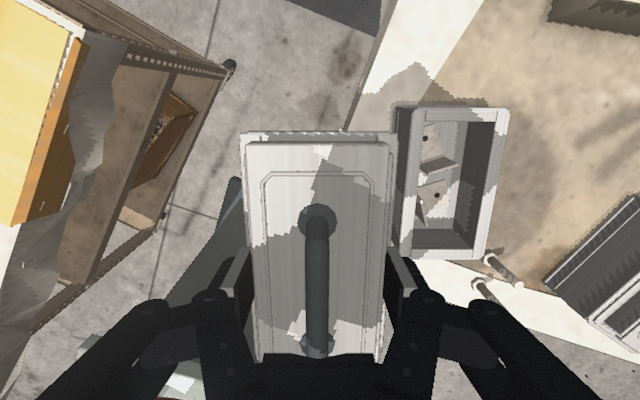

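w5: the tin lies parallel to the held lid, 120 mm to its right (mouth centre about (452,180)). Moving over it and part-way down.

Request:
{"method": "move_arm", "body": {
  "increments": [
    [[0,0.001,0.02,0],[0,0.001,0.045,0],[0,0.001,0.06,0],[0,0.001,0.07,0],[0,0.001,0.07,0],[0,0.001,0.07,0],[0,0.001,0.06,0],[0,0.001,0.045,0],[0,0,0.025,0],[0,0,0.015,0],[0.02,0,0,0],[0.04,0,0,0],[0.06,0,0,0],[0.07,0,0,0],[0.07,0,0,0],[0.05,0,0,0],[0.03,0,0,0],[0.02,0,0,0],[0,0,0,0],[0,0,0,0]]
  ]
}}

```text
t: 13.37
tool_pos: [0.5409, -0.1766, 0.1207]
tool_rot: [0.945, 1.355, -0.945]
contact_force: [0.8, -0.5, -3.1]
opening: 0.0609
```

```bash
python3 - <<'E'
from h import *
o,p,M=st();print(o['t'],p,o['contact_force'],o['wrist_torque'])
im=cam('wrist');W=cloud(im);T=(W-p)@M;save(im,'w6.png')
held(T)
# visible rim beyond lid end and flange edges
m=(W[...,2]>.063)&(W[...,2]<.074)&(T[...,1]>.05)&(T[...,1]<.1)&(abs(T[...,2])<.06)
q=T[m];print(len(q),np.percentile(q,[1,50,99],0).round(4).tolist())
np.save('T6.npy',T)
a=cam('side');b=cam('scene');Wa=cloud(a)
cv2.imwrite('pics/c6.png',np.hstack([cv2.resize(a['pixels'][200:320,290:440,::-1],(400,320)),cv2.resize(b['pixels'][110:230,260:410,::-1],(400,320))]))
E
```

```text
13.3667 [ 0.54088216 -0.17664748  0.12072584] [ 0.83833817 -0.53731248 -3.10585766] [-0.02448441 -0.00544075  0.02940188]
plate 21733 max y [0.0628 0.063 ]
flange 1287 max y [0.0655 0.0655]
z range far part [-0.0276  0.0297] 9646
bar (1889, 3) [[-0.0261, -0.0096, -0.0038], [-0.0244, 0.0102, 0.0006], [-0.0221, 0.0278, 0.0049]]
1901 [[0.0503, 0.0623, -0.0395], [0.0519, 0.0658, -0.0012], [0.0542, 0.0695, 0.04]]
```

View pics/w6.png

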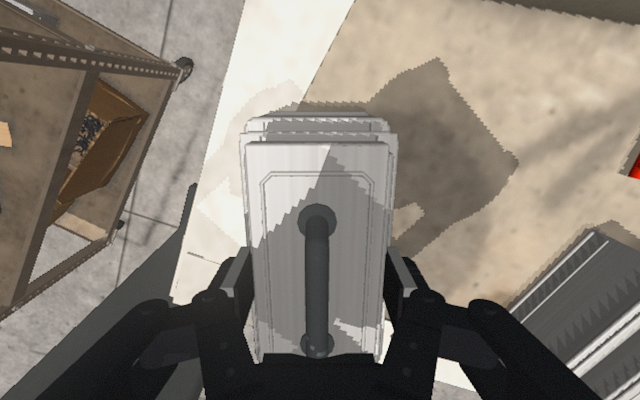

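w6: the lid (318,140–360) is directly over the tin, whose far rim shows at rows 117–130, with about 1 mm of misalignment. I'll correct that and lower slowly.

Request:
{"method": "move_arm", "body": {
  "increments": [
    [[0.004,0.003,-0.0015,0],[0.008,0.003,-0.0015,0],[0.01,0,0,0],[0.01,0,0,0],[0.01,0,0,0],[0.01,0,0,0],[0.01,0,0,0],[0.01,0,0,0],[0.008,0,0,0],[0.006,0,0,0],[0.004,0,0,0],[0,0,0,0],[0,0,0,0]]
  ]
}}

```text
t: 14.6
tool_pos: [0.5417, -0.1754, 0.0978]
tool_rot: [0.946, 1.356, -0.946]
contact_force: [0.6, -0.3, -3.8]
opening: 0.0605
```

Request:
{"method": "move_arm", "body": {
  "increments": [
    [[0.006,0,0,0],[0.006,0,0,0],[0.006,0,0,0],[0.005,0,0,0],[0.004,0,0,0],[0,0,0,0],[0,0,0,0]]
  ]
}}

```text
t: 15.18
tool_pos: [0.5416, -0.1754, 0.0909]
tool_rot: [0.946, 1.356, -0.946]
contact_force: [0.6, -0.3, -3.9]
opening: 0.0609
```

Request:
{"method": "move_arm", "body": {
  "increments": [
    [[0.003,0,0,0],[0.003,0,0,0],[0.002,0,0,0],[0,0,0,0],[0,0,0,0]]
  ]
}}

```text
t: 15.6
tool_pos: [0.5419, -0.1755, 0.09]
tool_rot: [0.946, 1.356, -0.946]
contact_force: [-3.7, 1.6, 6.1]
opening: 0.0606
```

```bash
python3 - <<'E'
from h import *
o,p,M=st();print(o['t'],p,o['contact_force'],o['wrist_torque'])
im=cam('wrist');W=cloud(im);T=(W-p)@M;save(im,'w7.png')
held(T)
m=(T[...,0]>.012)&(T[...,0]<.028)&(T[...,1]>.05)&(T[...,1]<.1)&(abs(T[...,2])<.045)
q=T[m];print(len(q));
for a in np.arange(.055,.078,.002):
    s=q[(q[:,1]>a)&(q[:,1]<a+.002)];
    if len(s): print(a.round(3),len(s),np.percentile(s[:,0],[10,50,90]).round(4),np.percentile(s[:,2],[1,99]).round(4))
E
```

```text
15.6 [ 0.54187301 -0.17551033  0.09002792] [-3.66890732  1.56257468  6.09491023] [ 0.41412634  0.69439832 -0.02505667]
plate 21723 max y [0.0628 0.063 ]
flange 2080 max y [0.068  0.0683]
z range far part [-0.0276  0.0299] 9681
bar (1903, 3) [[-0.0261, -0.0093, -0.0039], [-0.0244, 0.0104, 0.0006], [-0.0221, 0.0278, 0.0049]]
3337
0.055 106 [0.0175 0.0197 0.0218] [-0.0399  0.0426]
0.057 117 [0.0177 0.0189 0.0221] [-0.0404  0.0425]
0.059 185 [0.0176 0.0185 0.0217] [-0.04    0.0426]
0.061 717 [0.0173 0.0182 0.0199] [-0.0392  0.0418]
0.063 742 [0.0174 0.0183 0.0199] [-0.0386  0.0407]
0.065 804 [0.0186 0.0209 0.022 ] [-0.0374  0.0394]
0.067 451 [0.0208 0.0216 0.0227] [-0.0349  0.0371]
```

View pics/w7.png

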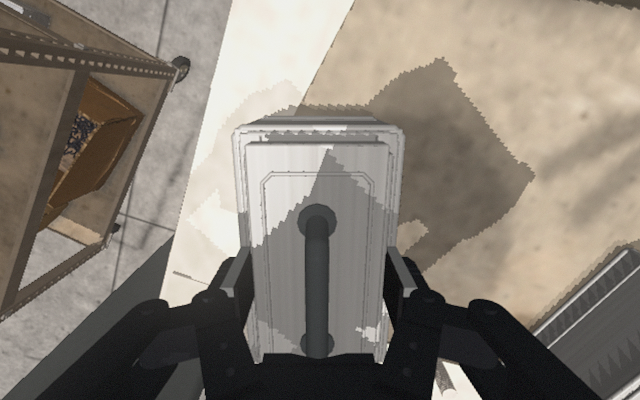

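w7: the flange edge at rows 127–133 lies 3 mm above the rim and centred on it, so the lid is home. Relieving the push a little and letting go.

Request:
{"method": "move_arm", "body": {
  "increments": [
    [[-0.002,0,0,0],[0,0,0,0]]
  ]
}}

```text
t: 15.82
tool_pos: [0.5419, -0.1755, 0.0901]
tool_rot: [0.946, 1.355, -0.945]
contact_force: [-4.1, 1.8, 3.9]
opening: 0.0607
```

Request:
{"method": "move_arm", "body": {
  "increments": [
    [[0,0,0,0],[0,0,0,0],[0,0,0,0],[0,0,0,0],[0,0,0,0],[0,0,0,0],[0,0,0,0],[0,0,0,0],[0,0,0,0],[0,0,0,0]]
  ],
  "gripper": 0
}}

```text
t: 16.65
tool_pos: [0.5417, -0.1754, 0.0895]
tool_rot: [0.946, 1.356, -0.946]
contact_force: [0.1, -0.6, -0.2]
opening: 0.0855
```

```bash
python3 - <<'E'
from h import *
o,p,M=st();print(o['t'],p,o['contact_force'],o['opening'])
im=cam('wrist');W=cloud(im);T=(W-p)@M;save(im,'w8.png')
m=(T[...,0]>-.012)&(T[...,0]<.005)&(abs(T[...,2])<.022)&(T[...,1]>-.05)&(T[...,1]<.06);q=T[m]
for _ in range(3):
    A=np.c_[q[:,1:],np.ones(len(q))];c=np.linalg.lstsq(A,q[:,0],rcond=None)[0];q=q[abs(A@c-q[:,0])<.0015]
print('plate',c.round(4),'world z',p[2]-c[2]);held(T)
for lo,hi in ((-.045,-.02),(-.02,.02),(.02,.045)):
  for a,b in ((.061,.0645),(.066,.07)):
    s=T[(T[...,0]>.012)&(T[...,0]<.028)&(T[...,1]>a)&(T[...,1]<b)&(T[...,2]>lo)&(T[...,2]<hi)];print(lo,a,len(s),np.median(s[:,0]).round(4) if len(s) else '')
for side in (-1,1):
    z=T[...,2]*side; q=T[(T[...,0]>.012)&(T[...,0]<.028)&(T[...,1]>.02)&(T[...,1]<.05)&(z>.03)&(z<.044)]
    for a in (.031,.034,.037,.04):
        s=q[(q[:,2]*side>a)&(q[:,2]*side<a+.003)];print(side,a,len(s),np.median(s[:,0]).round(4) if len(s) else '')
E
```

```text
16.65 [ 0.54174374 -0.17542667  0.08953362] [ 0.10464073 -0.60594444 -0.17652107] 0.08550254587469737
plate [-0.0007  0.0001 -0.0055] world z 0.09501736299868217
plate 21874 max y [0.0631 0.0634]
flange 2116 max y [0.0684 0.0684]
z range far part [-0.0276  0.0309] 9970
bar (2014, 3) [[-0.0266, -0.0095, -0.0038], [-0.0249, 0.0109, 0.0006], [-0.0221, 0.0282, 0.0053]]
-0.045 0.061 299 0.0179
-0.045 0.066 210 0.021
-0.02 0.061 601 0.0175
-0.02 0.066 481 0.021
0.02 0.061 335 0.0177
0.02 0.066 201 0.0209
-1 0.031 8 0.0168
-1 0.034 245 0.0179
-1 0.037 330 0.0207
-1 0.04 31 0.0215
1 0.031 0 
1 0.034 0 
1 0.037 243 0.0177
1 0.04 288 0.0206
```

The lid is seated: plate tilt below 0.001, and a 3 mm flange step on the three sides I can see. Rising so the fingertips will close about 3–4 mm above the plate around the bar.

Request:
{"method": "move_arm", "body": {
  "increments": [
    [[-0.01,0,0,0],[-0.02,-0.002,0.001,0],[-0.03,-0.002,0.001,0],[-0.02,-0.002,0.001,0],[-0.016,0,0,0],[0,0,0,0],[0,0,0,0]]
  ]
}}

```text
t: 17.28
tool_pos: [0.5409, -0.1768, 0.1142]
tool_rot: [0.946, 1.355, -0.945]
contact_force: [0.9, -0.5, -0.3]
opening: 0.0856
```

Request:
{"method": "move_arm", "body": {
  "increments": [
    [[0,0,0,0],[0,0,0,0],[0,0,0,0],[0,0,0,0],[0,0,0,0],[0,0,0,0],[0,0,0,0],[0,0,0,0],[0,0,0,0],[0,0,0,0],[0,0,0,0],[0,0,0,0],[0,0,0,0]]
  ],
  "gripper": 1,
  "squeeze": 40
}}

```text
t: 18.37
tool_pos: [0.5406, -0.1766, 0.1135]
tool_rot: [0.946, 1.356, -0.946]
contact_force: [0.5, 0.1, -0.6]
opening: 0.008
```

Request:
{"method": "move_arm", "body": {
  "increments": [
    [[-0.004,0,0,0],[-0.006,0,0,0],[-0.008,0,0,0],[-0.01,0,0,0],[-0.012,0,0,0],[-0.016,0,0,0],[-0.02,0,0,0],[-0.02,0,0,0],[-0.014,0,0,0],[-0.01,0,0,0],[0,0,0,0],[0,0,0,0]]
  ]
}}

```text
t: 19.37
tool_pos: [0.5406, -0.1767, 0.1437]
tool_rot: [0.946, 1.355, -0.946]
contact_force: [0.1, 0.1, -0.6]
opening: 0.0076
```

```bash
python3 - <<'E'
from h import *
o,p,M=st();print(o['t'],p,o['contact_force'],o['wrist_torque'],o['opening'])
im=cam('wrist');W=cloud(im);T=(W-p)@M
a=cam('side')
cv2.imwrite('pics/c9.png',np.hstack([im['pixels'][:,120:520,::-1],cv2.resize(a['pixels'][180:300,300:420,::-1],(400,400))]))
E
```

```text
19.3667 [ 0.54061314 -0.17670395  0.14372704] [ 0.12768295  0.09608929 -0.64438475] [-0.03117497  0.04233548  0.01023819] 0.007585064256672775
```

View pics/c9.png

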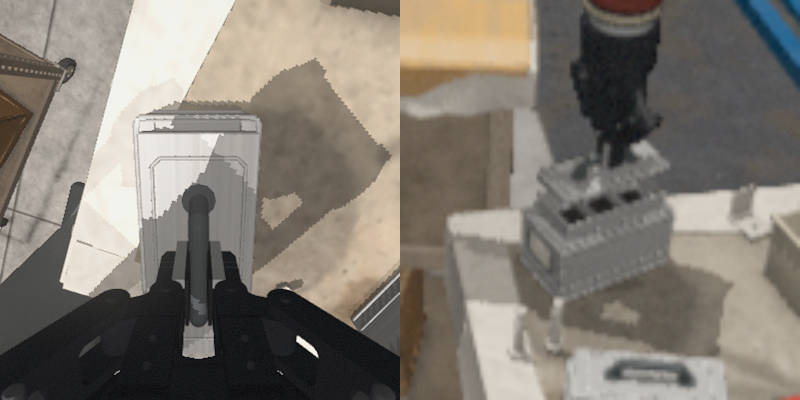

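c9: the fingers hold the bar at (198,265) in the left crop. In the right crop the outer lid hangs level above the seated inner lid, and the three dark caps show at (573,214), (602,205) and (627,196). Lifting to about 10 cm.

Request:
{"method": "move_arm", "body": {
  "increments": [
    [[-0.01,0,0,0],[-0.02,0,0,0],[-0.03,0,0,0],[-0.04,0,0,0],[-0.045,0,0,0],[-0.045,0,0,0],[-0.035,0,0,0],[-0.025,0,0,0],[-0.015,0,0,0],[-0.01,0,0,0],[0,0,0,0],[0,0,0,0],[0,0,0,0],[0,0,0,0],[0,0,0,0],[0,0,0,0]]
  ]
}}

```text
t: 20.8
tool_pos: [0.5404, -0.1766, 0.2119]
tool_rot: [0.946, 1.356, -0.946]
contact_force: [-0.0, 0.1, -1.7]
opening: 0.008
```

```bash
python3 - <<'E'
from h import *
o,p,M=st();print(o['t'],p,o['contact_force'],o['opening'],abs(o['dq']).max())
im=cam('wrist');W=cloud(im);T=(W-p)@M
q=T[(T[...,0]>.005)&(T[...,0]<.03)&(abs(T[...,2])<.024)&(T[...,1]>.025)&(T[...,1]<.06)]
for _ in range(3):
    A=np.c_[q[:,1:],np.ones(len(q))];c=np.linalg.lstsq(A,q[:,0],rcond=None)[0];q=q[abs(A@c-q[:,0])<.002]
print('plate tilt,x',c.round(4),len(q),'plate top z',p[2]-c[2])
im=cam('side');W=cloud(im)
# inner lid: wall-top points of the seated lid and tin rim
m=np.all((W>[.45,-.27,.064])&(W<[.64,-.09,.11]),-1);q=W[m];rect(q,'seated');print(np.percentile(q[:,2],[5,50,95]).round(4))
s=cam('scene')
cv2.imwrite('pics/c10.png',np.hstack([cv2.resize(im['pixels'][180:300,300:420,::-1],(400,400)),cv2.resize(s['pixels'][90:210,280:400,::-1],(400,400))]))
E
```

```text
20.8 [ 0.54039972 -0.17658004  0.21187391] [-0.04425288  0.14964677 -1.65404904] 0.00804186610743662 0.0025461669402207067
plate tilt,x [ 0.0131 -0.0022  0.0177] 6353 plate top z 0.1941507048952152
seated 778 [ 533.  -178.5] [142.3  87.3] 20.1
[0.0678 0.0798 0.0955]
```

View pics/c10.png

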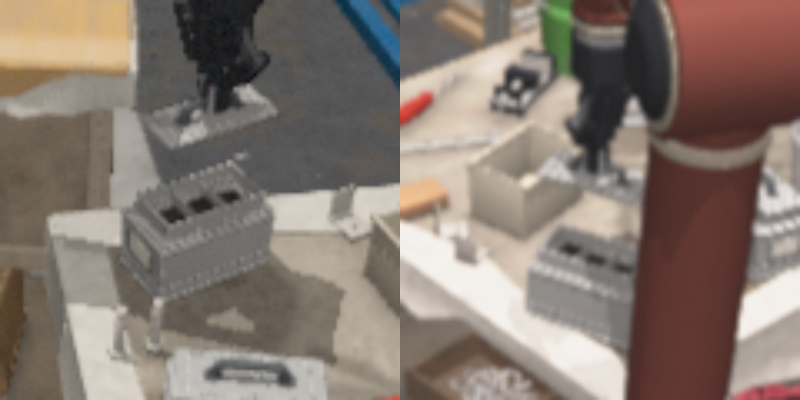

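Both views in c10 show the inner lid seated with three caps, the outer lid level about 98 mm up, and the tin in place. Handing in.

```bash
python3 -c "
from station import ctrl
print(ctrl.finish_job())"
```

```text
the job is handed in; nothing more can be done
None
```

The job is handed in. I carried the lid pair by the inner lid's walls, lowered it into the open tin and let go. I then lifted the outer lid by its bar and finished holding it at about t = 21 s; `finish_job()` reports no verdict.

**Seating, checked before the lift:**
- The plate was level within 0.001 rad, with its top at about 95 mm (96 mm expected).
- The flange stood 3 mm above the rim on the three sides I could see. The fourth side was hidden by the gripper, so "home all round" there rests on the level plate.
- The first touch on the rim showed a slightly one-sided push: about 10 N on the wrist, with 0.7 N m of moment. It vanished once the lid was let go.

**Final state:**
- The outer lid is about 98 mm above where it lay, tilted about 0.013 rad and still.
- The side view shows the inner lid seated with all three caps in its dish.
- The tin centre measured (533, −178.5) mm at the end against (536, −177) mm by the same camera earlier, so it moved little if at all.

**Readings that disagreed:** the finger opening on the 9.6 mm bar read about 8 mm, but the lid stayed held through the lift. The scene camera was half blocked by the arm for rim checks, so I relied on the wrist and side cameras.

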